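# Deal the dominoes out of the dealing box

## Task

Empty the domino dealing box on the café table: for each lane that holds a domino, lift the selector knob out of its notch, drop it into that lane's notch and press the spring ejector all the way to push the domino out onto the landing (do not finger a domino while it is still inside its lane), then lay the domino flat on the floor of the tray's empty bay. When every domino lies flat in that bay, park the selector with its knob fully down in the home notch, leaving the cup, tumbler and bowl where they stand.

Things in the scene. Friction and masses are not known exactly. Their poses are not given: they have to be found in the camera images.
- dealer: Grey plastic domino dealing box, fixed, 242 (x, -112 to 130 mm) x 180 mm (y), base plate 4 mm thick. Origin on the table top under the middle of its width; +x is the way dominoes are pushed out. From -x to +x: ejector tab, notched aluminium rail (parallel to y) carrying the selector, four roofed lanes, bare landing.
- lanes (a point): Middle of the lanes' floor, at (29, 16, 4) mm in the box's frame, same axes. Four lanes run along x (box x = 0 to 58 mm), 28 mm wide, centred at box y = -32, 0, +32, +64 mm; each holds one domino lying flat, long side along x, or none. Walls and clear slotted roof up to z = 21 mm. The mouths are at x = 58 mm.
- landing (a point): Middle of the landing, at (94, 16, 4) mm in the box's frame, same axes: the bare base plate in front of the lanes' mouths, box x = 58 to 130 mm, top at z = 4 mm, no walls. Pushed-out dominoes lie here.
- home_notch (a point): Centre of the home notch's floor, at (-19, -64, 20) mm in the box's frame, same axes. The rail (x = -26 to -12 mm, top z = 30 mm) has five notches 10 mm deep and 14 mm wide: home at the -y end (y = -64 mm, no lane before it), then one in line with each lane at y = -32, 0, +32, +64 mm.
- selector (a joint): Position of the selector carriage along the rail, m, growing towards the box's +y: 0 in the home notch, then 0.032, 0.064, 0.096, 0.128 in the lanes' notches. About 1 N friction. It moves only while its knob is lifted; play in a notch 2 mm either way.
- latch (a joint): Height of the selector's knob above its seat, m: 0 = fully down in a notch; above 0.010 its blade clears the rail; stop at 0.022. Let go, it drops by its weight and a weak spring (about 1 N); let go between notches it rests on the rail at 0.010.
- ejector (a joint): Travel of the spring ejector slide, m: 0 = at rest, 0.070 = fully pressed towards the box's +x. Spring 1.6 N at rest, 7 N at the end; it returns by itself. It rides with the selector: its 14 mm wide tongue enters the lane in line with the selector, and fully pressed its tip is 6 mm past the lane's mouth, the domino wholly on the landing.
- knob (a point): In the middle of the selector's black knob: upright block 18 (x) x 14 (y) x 26 mm, from 16 mm below to 10 mm above this point (box z = 31 to 57 mm when down; the rail's top is 1 mm below it); at box x = -19 mm. Grip it from above across y, lift straight up, move along the rail, lower. Axes as the box.
- tab (a point): Middle of the rear face of the ejector's black thumb tab: upright plate 6 (x) x 26 (y) x 34 mm, z = 6 to 40 mm. The face looks to the box's -x and is pushed 70 mm towards +x; its box x is -108 mm at rest (89 mm behind the knob, 4 mm inside the base plate's edge), -38 mm fully pressed. Free table behind it. Axes as the box.
- tray: Shallow wooden tray fixed on the table, 210 (x) x 144 (y) x 17 mm high, origin under its centre. Its bay on the +y side is already filled with a row of green dominoes, which are part of the tray; the bay on the -y side is empty.
- bay (a point): Centre of the floor of the tray's empty bay, 5 mm above the table; the bay is 200 mm along x by 77 mm along y, walls 12 mm high above the floor, 5 mm thick. Axes as the tray.
- cup: Steel coffee cup, bystander, 60 mm across, 55 mm high, loose; origin under its centre.
- tumbler: Empty clear plastic tumbler, bystander, 68 mm across, 95 mm high, loose; origin under its centre.
- bowl: Small glazed ceramic bowl, bystander, 90 mm across, 36 mm high, loose; origin under its centre.
- d1_c (a point): Centre of the loose green domino that starts in the lane at y = -32 mm of the dealing box (absent in some starts): 50 (its x) x 25 (y) x 12 mm (z), 25 g.
- d2_c (a point): Centre of the loose green domino that starts in the lane at y = 0 mm of the dealing box (absent in some starts): 50 (its x) x 25 (y) x 12 mm (z), 25 g.
- d3_c (a point): Centre of the loose green domino that starts in the lane at y = 32 mm of the dealing box (absent in some starts): 50 (its x) x 25 (y) x 12 mm (z), 25 g.
- d4_c (a point): Centre of the loose green domino that starts in the lane at y = 64 mm of the dealing box (absent in some starts): 50 (its x) x 25 (y) x 12 mm (z), 25 g.

How it is judged (in metres and radians):
On the way, in this order (a step that is already met when the one before it is completed fails the run):
1. the selector is seated in the notch of a lane (value of joint selector above 0.026 m and value of joint latch below 0.003 m), for 0.1 s.
2. the ejector is pressed home with the knob seated in a lane's notch (all of step 1 and value of joint ejector above 0.062 m).
At the end, for the whole second after the job is handed in: Every domino present lies flat (within 0.1 rad) directly on the floor of the tray's empty bay, at rest, none on top of another; the selector is at the home notch (within 4 mm), its knob fully down (within 3 mm) and the ejector sprung back (within 4 mm) (x of d1_c in the frame of bay between -0.098 and 0.098 m and y of d1_c in the frame of bay between -0.036 and 0.036 m and z of each of d1_c, d2_c, d3_c, d4_c in the frame of bay below 0.0095 m and angle between the z axis of each of d1_c, d2_c, d3_c, d4_c and the z axis of bay, either way round below 0.1 rad and linear speed of each of d1, d2, d3, d4 below 0.02 m/s and x of d2_c in the frame of bay between -0.098 and 0.098 m and y of d2_c in the frame of bay between -0.036 and 0.036 m and x of d3_c in the frame of bay between -0.098 and 0.098 m and y of d3_c in the frame of bay between -0.036 and 0.036 m and x of d4_c in the frame of bay between -0.098 and 0.098 m and y of d4_c in the frame of bay between -0.036 and 0.036 m and value of joint each of selector, ejector below 0.004 m and value of joint latch below 0.003 m); the robot touches nothing.
It fails at once if the cup, tumbler or bowl is pushed more than 30 mm or tipped (distance of any of cup, tumbler, bowl from where it was at the start of the episode above 0.03 m or angle between any of cup, tumbler, bowl's own z axis and vertical above 0.5 rad).
It fails at once if a domino is touched with the fingers while it is still inside its lane ((x of d1_c in the frame of dealer between 0 and 0.045 m and y of d1_c in the frame of dealer between -0.048 and 0.08 m and z of d1_c in the frame of dealer below 0.014 m and contact force between d1 and the fingers above 0.5 N) or (x of d2_c in the frame of dealer between 0 and 0.045 m and y of d2_c in the frame of dealer between -0.048 and 0.08 m and z of d2_c in the frame of dealer below 0.014 m and contact force between d2 and the fingers above 0.5 N) or (x of d3_c in the frame of dealer between 0 and 0.045 m and y of d3_c in the frame of dealer between -0.048 and 0.08 m and z of d3_c in the frame of dealer below 0.014 m and contact force between d3 and the fingers above 0.5 N) or (x of d4_c in the frame of dealer between 0 and 0.045 m and y of d4_c in the frame of dealer between -0.048 and 0.08 m and z of d4_c in the frame of dealer below 0.014 m and contact force between d4 and the fingers above 0.5 N)).
Of d1, d2, d3, d4 only 2 to 3 are there at a start; the rules pass over those that are not, and their reading is None.
At some moment in a run one of d1, d2, d3, d4 may be knocked a few centimetres aside while the robot is not near it.
Once in a run the grip may slacken for a moment while it holds something.
It also fails if it takes over 210 s, if anything falls off the work surface, if the arm or the gripper's body presses on something with over 40 N, if the wrist force passes 120 N, or if a joint passes its speed limit or range.

## Robot

A 6-joint arm with a two-finger parallel gripper is mounted at the origin on the work surface. World frame = base frame: x ahead of the robot, y to its left, z up, the work surface at z = 0. Lengths are in mm, angles in rad, forces in N, time in s.
With the tool pointing down it reaches from about 275 to 750 mm from the base axis. Payload 10.2 kg.
Tool frame: the origin (TCP) lies between the finger pads; the fingertips stand 8 mm ahead of it and the grasp point (between the pads) lies 11 mm behind it; z points along the fingers, x is the direction in which the jaws open and shut, and the axes are right-handed (so a half turn about z gives the same grasp; the last joint's range is limited). The gripper opens to 85 mm and grips with 20 to 120 N. Pads are 22 mm wide; open, the fingers measure 114 mm over their backs; the gripper's body (76 mm by 85 mm) begins 54 mm behind the grasp point. The pads swing forward as they close: fully open they stand 13 mm farther back than shut.
Start: joints at [1.015, 0.313, 1.498, -0, 1.331, -0.223], TCP at [171.525, 496.196, 239.294] pointing down, gripper open.
Joint ranges: [-2.94, 2.94], [-0.97, 2.17], [0.19, 2.56], [-1.23, 4.37], [0.02, 3.11], [-2.88, 2.88]. Speed limits (rad/s): [2.39, 2.39, 3.01, 3.14, 3.14, 3.14].

## Interface

Orientations are given as a unit quaternion [w, x, y, z].
In Python, from rig import sense, eyes, ctrl gives the robot as it stands.
- The arm moves only by the tool move_arm, never from a script. Its argument "rows" is a list that holds one entry, the list of rows, each a list of 5 numbers: the shift along the tool's x, y, z in mm, then the turn about the tool's z in units of 6 degrees (1.0 is 6 degrees), then the gripper command: -1 is shut, 1 is fully open, values between are in proportion. In form: [[[dx, dy, dz, roll, jaw], ...]]. A call has 1 to 12 rows; each row is the pose to reach, as a shift and turn from the pose measured when the call began, along the tool's axes at that moment; what a row does not reach only later rows make up. A row lasts 1/8 s, in which the tool goes at most 62.5 mm and 10.7 degrees, less where a joint would pass 70% of its speed; a pose out of reach is approached as far as the arm can. A call with a gripper value outside its range is refused whole. The fingers move at their own pace and stop on an object; "squeeze" is the grip in N (left out, the last holds). Time passes only in rows, so rows that repeat a pose let the fingers close. It gives the time, the measured TCP pose, the force and the opening at its end, in the units of the state.
- sense(): the state, without advancing time (a new reading comes with each control period).
- eyes.capture(name): name is "scene" or "top" or "wrist"; returns a dict with "color" (480x640x3 uint8, blue, green, red), "vertical_fov" (degrees; the focal length in pixels is half the picture's height over the tangent of half this angle, whatever the lens; pixels are square), "cx", "cy" (the principal point, pixels), "xyz" and "attitude" of the camera in the world. Camera axes: x right, y down, z forward; pixel columns grow to the right and rows downward; lengths in mm; the calibration is good to about 2 mm. A picture is of the moment at which its call begins. There is no depth.
- ctrl.finish_job(): hands the job in, once; it reports no verdict.
The state is a dict: "time_s": time; "joints": joint angles; "dq": joint speeds; "tau": joint torques, N m; "eef_pos": TCP position; "ee_rot": TCP orientation; "force": force on the tool from outside, world axes, zero at the start; "wrist_torque": the same for the moment, N m; "grip_width": opening from 0.0 (shut) to 1.0 (fully open).
Only numpy, scipy, OpenCV 4.12 (cv2) and the standard library are available. Lean on these libraries where they do the work, as an engineer would, in place of code of your own. Each camera call takes 0.05 s, during which the arm holds its last target. There are 200 camera calls.

## Working session

There is one attempt and no reset: what is moved stays moved. The work goes in short steps, Python scripts to look and compute and a tool call to move; the robot and the scene stay as the last step left them, time stands still between calls to the robot, and variables do not carry over. Pictures are saved under pics/ and viewed, about 12 in all and at most 16, crops included, and the job is handed in when it is done.

Besides the shell and the picture viewer there is one more tool, called after "Request:" as name([rows], argument=value, ...), one row to a line, values as JSON. move_arm: Moves the arm, as the interface text tells. Its arguments: {"type":"object","properties":{"rows":{"type":"array","items":{"type":"array","items":{"type":"array","items":{"type":"number"}}}},"squeeze":{"type":"number"}},"required":["rows"]}

```bash
mkdir -p pics; ls; cat > h.py <<'E'
import numpy as np,cv2
from rig import sense,eyes,ctrl
from scipy.spatial.transform import Rotation as R
def rot(q): 
    q=np.array(q,float)
    return q if q.shape==(3,3) else R.from_quat(q,scalar_first=True).as_matrix()
def cam(name,save=None):
    c=eyes.capture(name)
    if save: cv2.imwrite('pics/'+save,c['color'])
    c['f']=240/np.tan(np.radians(c['vertical_fov'])/2); c['R']=rot(c['attitude']); return c
def px2w(c,u,v,z):
    d=c['R']@np.array([(u-c['cx'])/c['f'],(v-c['cy'])/c['f'],1]); p=np.array(c['xyz'])
    return p+d*(z-p[2])/d[2]
def w2px(c,P):
    q=(np.atleast_2d(P)-np.array(c['xyz']))@c['R']
    return q[:,:2]/q[:,2:]*c['f']+[c['cx'],c['cy']]
E
python3 - <<'E'
from h import *
import pickle
for n in('top','scene'):
    c=cam(n,n+'0.png'); print({k:v for k,v in c.items() if k!='color'})
    pickle.dump(c,open(n+'.pkl','wb'))
print(sense())
E
```

```text
pics
{'vertical_fov': 54.379969581546966, 'cx': 322.14355210567106, 'cy': 238.82669992855338, 'xyz': array([530.00448979,  41.59695353, 797.20291981]), 'attitude': array([-0.02797293,  0.70931052, -0.70137645,  0.06455367]), 'f': np.float64(467.19034662705496), 'R': array([[ 0.00780779, -0.99137588,  0.13081631],
       [-0.9985989 , -0.01457717, -0.05086987],
       [ 0.05233809, -0.13023584, -0.99010068]])}
{'vertical_fov': 48.52197670026676, 'cx': 324.35361225812454, 'cy': 229.60493700901398, 'xyz': array([1182.33215787,  648.24091913,  811.45926091]), 'attitude': array([-0.14164942,  0.33830217,  0.84664949, -0.38557972]), 'f': np.float64(532.507505044819), 'R': array([[-0.73097416,  0.46361243, -0.50073974],
       [ 0.68208101,  0.47375983, -0.55706114],
       [-0.0210301 , -0.74874237, -0.66252744]])}
{'time_s': 0.1, 'joints': array([ 1.01461918e+00,  3.13372621e-01,  1.49837652e+00,  3.08798773e-05,
        1.33105177e+00, -2.23385188e-01]), 'dq': array([ 0.00062494, -0.00081489, -0.00171116,  0.00096689,  0.00114971,
        0.00030311]), 'tau': array([ 2.07828940e-03, -4.12902832e+01, -2.60140157e+01, -1.52420639e-04,
        3.07759343e-03, -4.30683269e-05]), 'eef_pos': array([171.37666618, 495.98900634, 238.79747765]), 'ee_rot': array([ 2.18978983e-04,  8.14459801e-01,  5.80219671e-01, -5.63242224e-04]), 'force': array([-0.6110386 , -0.40612089,  0.17581885]), 'wrist_torque': array([-0.00574813,  0.00994055, -0.04290858]), 'grip_width': 0.9989855673544773}
```

View pics/top0.png

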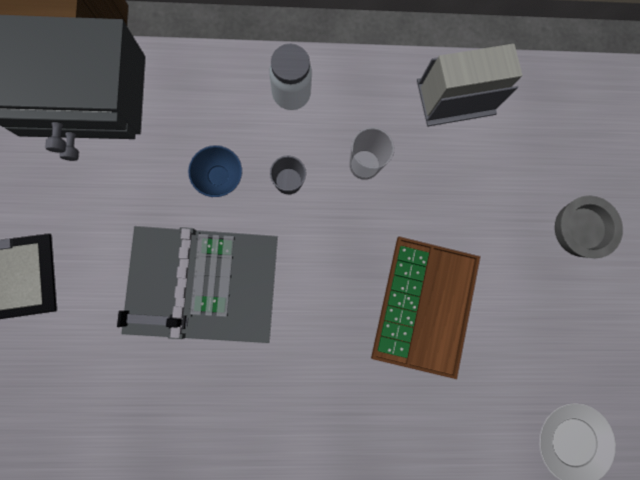

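View pics/scene0.png

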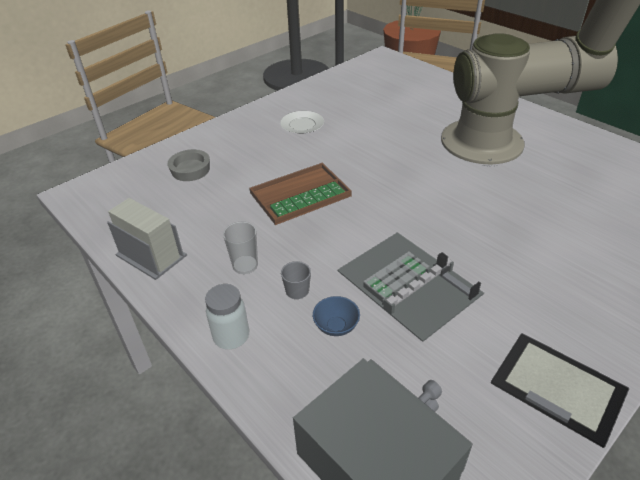

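The top view shows the dealer with plate corners near (134,227), (277,235), (270,342) and (124,334). Its +x points image-right, which is world −y. The knob is in home at about (174,322) and the tab at (123,319). Dominoes appear in lane d1 (~(207,304)) and lane d4 (~(217,245)). The tray is at (372–480, 237–378) with its empty bay on the right. The cup, bowl and tumbler stand beyond the dealer, toward world +x.

```bash
python3 - <<'E'
from h import *
import pickle
c=pickle.load(open('top.pkl','rb')); im=c['color']; hsv=cv2.cvtColor(im,cv2.COLOR_BGR2HSV)
def fit(mask,z,box):
    m=np.zeros_like(mask); x0,y0,x1,y1=box; m[y0:y1,x0:x1]=mask[y0:y1,x0:x1]
    m=cv2.morphologyEx(m,cv2.MORPH_CLOSE,np.ones((9,9)))
    m=cv2.morphologyEx(m,cv2.MORPH_OPEN,np.ones((15,15)))
    k=max(cv2.findContours(m,cv2.RETR_EXTERNAL,cv2.CHAIN_APPROX_NONE)[0],key=cv2.contourArea)[:,0]
    W=np.array([px2w(c,u,v,z)[:2] for u,v in k],np.float32)
    return cv2.minAreaRect(W),m
g=cv2.cvtColor(im,cv2.COLOR_BGR2GRAY)
print(g[290,140],g[290,110],g[290,250],g[300,450])
dm=((g<115)*255).astype(np.uint8)
r,m=fit(dm,4,(105,212,300,360)); print('dealer',r)
tm=((hsv[...,1]>80)*255).astype(np.uint8)
r2,m2=fit(tm,17,(350,220,500,395)); print('tray',r2)
for u,v,n,z in((215,172,'bowl',20),(288,180,'cup',5),(366,165,'tumb',5)): print(n,px2w(c,u,v,z).round())
cv2.imwrite('pics/crop.png',cv2.resize(im[215:355,105:295],(760,560),interpolation=cv2.INTER_CUBIC))
E
```

```text
78 141 80 67
dealer ((556.8980102539062, 207.33270263671875), (251.3151397705078, 184.63677978515625), 86.75596618652344)
tray ((521.881103515625, -173.78326416015625), (144.91114807128906, 208.098388671875), 77.00150299072266)
bowl [744. 184.  20.]
cup [737.  61.   5.]
tumb [767. -75.   5.]
```

View pics/crop.png

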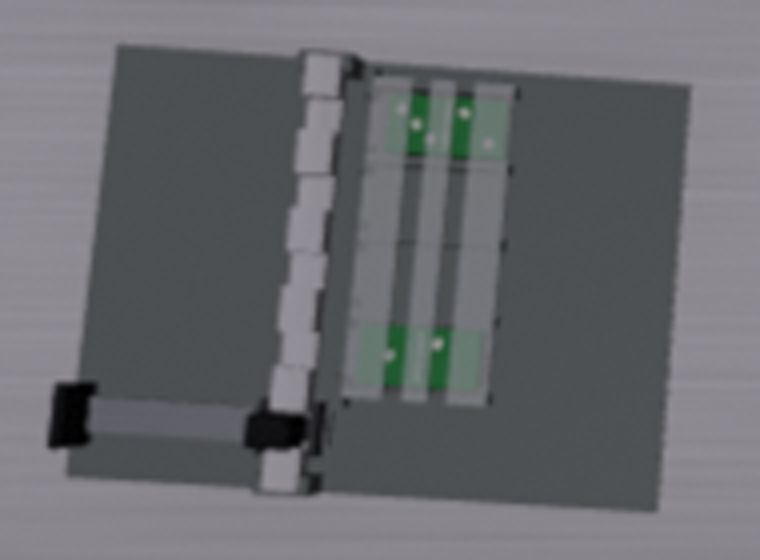

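The crop shows d1 and d4 present and d2/d3 empty, with the knob in home. Next I'll fit the poses from the plate corners.

```bash
cat >> h.py <<'E'
from scipy.optimize import least_squares
def T(p,q):
    c,s=np.cos(p[2]),np.sin(p[2]); q=np.atleast_2d(np.array(q,float)); o=q.copy()
    o[:,0]=p[0]+c*q[:,0]-s*q[:,1]; o[:,1]=p[1]+s*q[:,0]+c*q[:,1]; return o
def fitpose(c,P,uv,p0):
    return least_squares(lambda p:(w2px(c,T(p,P))-uv).ravel(),p0,x_scale=[1,1,.01])
E
python3 - <<'E'
from h import *
import pickle
c=pickle.load(open('top.pkl','rb'))
uv=np.array([[118,45],[690,87],[658,512],[66,476]])/4+[105,215]-.4
r=fitpose(c,[[-112,90,4],[130,90,4],[130,-90,4],[-112,-90,4]],uv,[557,207,-1.6]);print('dealer',r.x,r.fun.round(1))
D=r.x
uv=np.array([[399,237.5],[479.5,256],[457.5,378],[372.5,359.5]])
r=fitpose(c,[[105,72,17],[105,-72,17],[-105,-72,17],[-105,72,17]],uv,[521,-174,-.2]);print('tray',r.x,r.fun.round(1))
t=r.x
for n,q in dict(knob=(-19,-64,47),tab=(-108,-64,23)).items(): print(n,T(D,q).round(1),w2px(c,T(D,q)).round())
print('bay',T(t,(0,-28.5,5)))
E
```

```text
dealer [556.5849382  212.00989831  -1.62781694] [-0.2 -0.4  0.5 -0.6  0.1  0.5 -0.3  0.4]
tray [ 5.21231231e+02 -1.75944858e+02 -2.17606679e-01] [-0.7 -1.2  0.5 -0.4  0.   1.2  0.1  0.3]
knob [[493.8 234.6  47. ]] [[173. 323.]]
tab [[498.8 323.5  23. ]] [[121. 319.]]
bay [[ 515.07827025 -203.77274085    5.        ]]
```

```bash
cat >> h.py <<'E'
D=np.array([556.58,212.01,-1.6278]); TR=np.array([521.23,-175.94,-.2176])
def delta(P,ang):
    s=sense(); Rm=rot(s['ee_rot']); d=Rm.T@(np.array(P,float).ravel()-s['eef_pos'])
    a=np.arctan2(Rm[1,0],Rm[0,0]); e=(ang-a+np.pi/2)%np.pi-np.pi/2
    print('t',s['time_s'],'d',d.round(1),'roll',round(-np.degrees(e)/6,2),'pos',s['eef_pos'].round(1),'F',s['force'].round(1),'w',round(s['grip_width']*85,1))
BY=D[2]+np.pi/2; TX=TR[2]
E
python3 -c "
from h import *
delta(T(D,(-19,-64,140)),BY)"
```

```text
t 0.1 d [-141.6  390.1   98.8] roll 12.37 pos [171.4 496.  238.8] F [-0.6 -0.4  0.2] w 84.9
```

Request:
move_arm([
  [[-20,50,0,1.5,0],[-40,100,10,3.1,0],[-60,150,20,4.7,0],[-80,200,30,6.3,0],[-100,250,40,7.9,0],[-118,300,55,9.5,0],[-130,350,70,11,0],[-141.6,390,90,12.37,0],[-141.6,390,98.8,12.37,0],[-141.6,390,98.8,12.37,0]],
], squeeze=30)

```text
time_s: 1.35
eef_pos: [492.9, 234.8, 139.4]
ee_rot: [0.001, 1.0, -0.028, -0.001]
force: [-0.6, -0.2, -0.1]
grip_width: 0.498
```

```bash
python3 - <<'E'
from h import *
delta(T(D,(-19,-64,140)),BY)
c=cam('wrist'); im=c['color']
for q in [(-19+a,-64+b,57) for a in(-9,9) for b in(-7,7)]+[(-112,-90,4),(-26,-80,30),(-26,-57,30),(-26,-71,30),(-26,-39,30),(-26,-25,30)]:
    u=w2px(c,T(D,q))[0]; cv2.circle(im,(int(u[0]),int(u[1])),3,(0,0,255),1)
print(c['xyz'],c['f']); cv2.imwrite('pics/w1.png',im)
E
```

```text
t 1.35 d [ 0.9  0.2 -0.6] roll 0.01 pos [492.9 234.8 139.4] F [-0.6 -0.2 -0.1] w 42.3
[498.09177956 314.96179039 274.93366368] 432.63478249606374
```

View pics/w1.png

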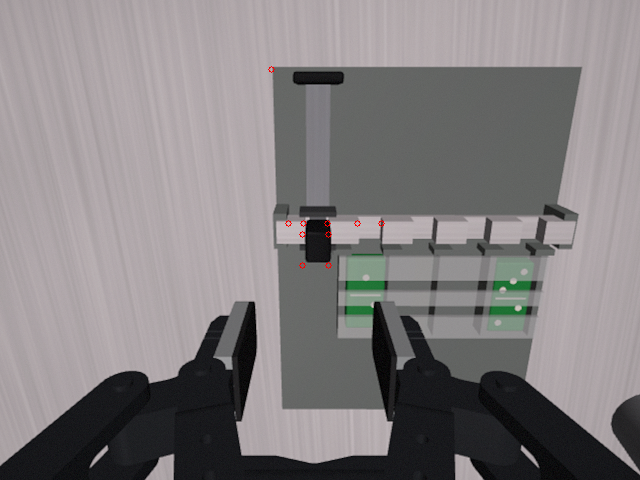

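```bash
python3 - <<'E'
import cv2
im=cv2.imread('pics/w1.png'); cv2.imwrite('pics/w1c.png',cv2.resize(im[195:275,265:425],(800,400),interpolation=cv2.INTER_CUBIC))
E
```

```text
(no output)
```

View pics/w1c.png

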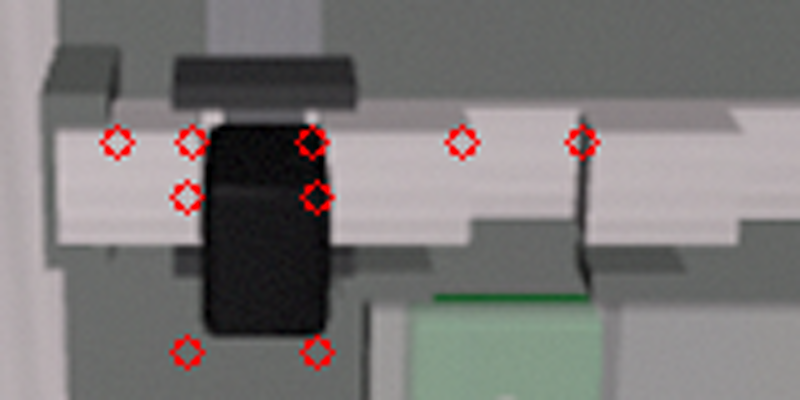

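The knob top sits about 1.5 mm toward box +y of the prediction, and the notch edges agree within about 0.5 mm. I'll nudge the dealer pose and grip the knob.

```bash
sed -i 's/D=np.array(\[556.58,212.01/D=np.array([557.3,212.8/' h.py; python3 -c "
from h import *
delta(T(D,(-19,-63.3,44)),BY)"
```

```text
t 1.4 d [ 2.3 -0.4 96.2] roll 0.01 pos [493.  235.2 140.2] F [-0.6  0.4 -0.5] w 42.4
```

Request:
move_arm([
  [[2.3,-0.4,40,0,0],[2.3,-0.4,80,0,0],[2.3,-0.4,96,0,0],[2.3,-0.4,96,0,0],[2.3,-0.4,96,0,-1],[2.3,-0.4,96,0,-1],[2.3,-0.4,96,0,-1],[2.3,-0.4,96,0,-1],[2.3,-0.4,96,0,-1],[2.3,-0.4,96,0,-1]],
])

```text
time_s: 2.65
eef_pos: [496.0, 235.7, 45.5]
ee_rot: [0.0, 1.0, -0.028, 0.001]
force: [-0.7, 1.1, 7.2]
grip_width: 0.156
```

Request:
move_arm([
  [[0,0,-8,0,-1],[0,0,-16,0,-1],[0,0,-16,0,-1],[10,0,-16,0,-1],[20,0,-16,0,-1],[31.5,0,-16,0,-1],[31.5,0,-16,0,-1],[31.5,0,-16,0,-1],[31.5,0,-8,0,-1],[31.5,0,0,0,-1],[31.5,0,0,0,-1]],
])

```text
time_s: 4.03
eef_pos: [527.8, 234.0, 45.7]
ee_rot: [0.0, 1.0, -0.028, 0.001]
force: [0.7, -1.4, 2.6]
grip_width: 0.156
```

```bash
python3 -c "
from h import *
delta(T(D,(-19,-32,44)),BY)
c=cam('wrist','w2.png')"
```

```text
t 4.025 d [-1.3  0.5  1.7] roll 0.01 pos [527.8 234.   45.7] F [ 0.7 -1.4  2.6] w 13.2
```

View pics/w2.png

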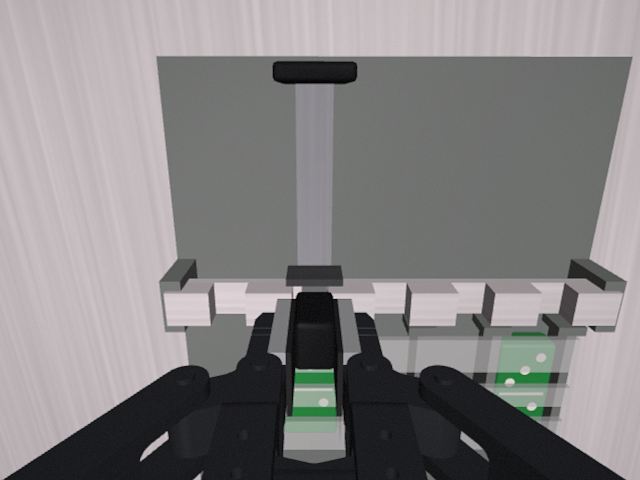

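The knob is seated in lane d1's notch, with the tab at (315,72). I'll release and go behind the tab.

Request:
move_arm([
  [[0,0,0,0,0],[0,0,0,0,0],[0,0,0,0,0],[0,0,-25,0,0],[0,0,-45,0,-0.5],[0,-50,-45,0,-1],[0,-100,-45,0,-1],[0,-120,-45,0,-1],[0,-120,-20,0,-1],[0,-120,15,0,-1],[0,-120,23,0,-1],[0,-120,23,0,-1]],
])

```text
time_s: 5.58
eef_pos: [534.6, 353.8, 23.0]
ee_rot: [0.0, 1.0, -0.028, 0.001]
force: [-0.0, 0.2, 0.6]
grip_width: -0.001
```

```bash
python3 -c "
from h import *
delta(T(D,(-119,-32,22)),BY)
delta(T(D,(-49,-32,22)),BY)"
```

```text
t 5.575 d [-1.4 20.5  1. ] roll 0.01 pos [534.6 353.8  23. ] F [-0.   0.2  0.6] w -0.1
t 5.575 d [-1.4 90.5  1. ] roll 0.01 pos [534.6 353.8  23. ] F [-0.   0.2  0.6] w -0.1
```

Request:
move_arm([
  [[0,12,0,0,-1],[0,20,0,0,-1],[0,28,0,0,-1],[0,36,0,0,-1],[0,44,0,0,-1],[0,52,0,0,-1],[0,60,0,0,-1],[0,68,0,0,-1],[0,76,0,0,-1],[0,84,0,0,-1],[0,90,0,0,-1],[0,90,0,0,-1]],
])

```text
time_s: 7.08
eef_pos: [529.8, 264.4, 23.4]
ee_rot: [-0.001, 1.0, -0.028, 0.002]
force: [1.3, 8.2, 4.7]
grip_width: -0.002
```

Request:
move_arm([
  [[0,2,0,0,-1],[0,3,0,0,-1],[0,3,0,0,-1]],
])

```text
time_s: 7.45
eef_pos: [529.8, 264.0, 23.8]
ee_rot: [-0.003, 1.0, -0.028, 0.003]
force: [1.4, 20.6, 1.5]
grip_width: 0.003
```

```bash
python3 -c "
from h import *
print(sense()['force'],sense()['eef_pos'])
c=cam('top'); cv2.imwrite('pics/t2.png',cv2.resize(c['color'][130:390,90:490],(800,520),interpolation=cv2.INTER_CUBIC))"
```

```text
[ 1.36603825 20.58799743  1.49602632] [529.81754534 263.9908078   23.82221786]
```

View pics/t2.png

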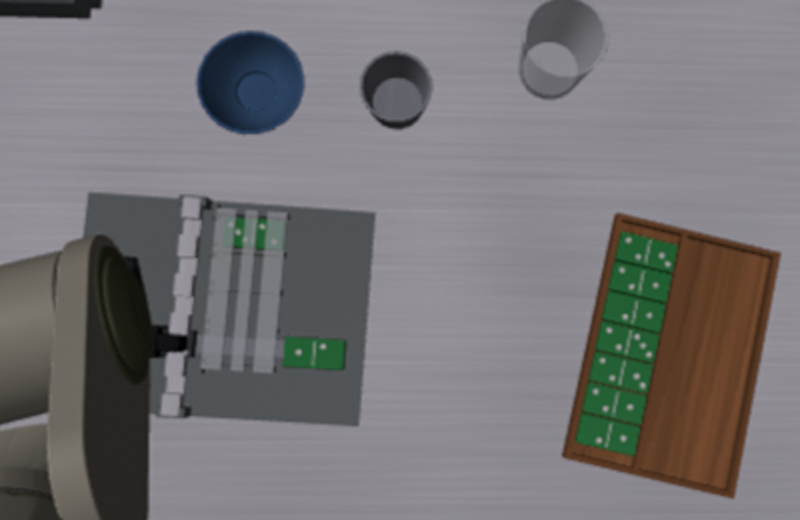

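d1 is out on the landing, at crop (315,352). I'll retract and return to the knob.

Request:
move_arm([
  [[0,-15,0,0,-1],[0,-35,0,0,-1],[0,-55,0,0,-1],[0,-75,0,0,-1],[0,-90,0,0,-1],[0,-90,-35,0,-0.5],[0,-90,-70,0,0],[0,-40,-70,0,0],[0,10,-70,0,0],[-2,30,-70,0,0],[-2,30,-70,0,0]],
])

```text
time_s: 8.88
eef_pos: [525.8, 233.0, 93.6]
ee_rot: [-0.003, 1.0, -0.029, 0.002]
force: [0.5, 0.2, 0.6]
grip_width: 0.497
```

```bash
python3 -c "
from h import *
delta((528,234,44),BY)"
```

```text
t 8.875 d [ 1.9 -0.8 49.6] roll -0.01 pos [525.8 233.   93.6] F [0.5 0.2 0.6] w 42.3
```

Request:
move_arm([
  [[1.9,-0.8,25,0,0],[1.9,-0.8,49,0,0],[1.9,-0.8,49,0,0],[1.9,-0.8,49,0,-1],[1.9,-0.8,49,0,-1],[1.9,-0.8,49,0,-1],[1.9,-0.8,49,0,-1],[1.9,-0.8,49,0,-1],[1.9,-0.8,49,0,-1],[1.9,-0.8,41,0,-1],[1.9,-0.8,33,0,-1],[1.9,-0.8,33,0,-1]],
])

```text
time_s: 10.38
eef_pos: [528.3, 234.3, 61.5]
ee_rot: [-0.004, 1.0, -0.029, 0.003]
force: [1.9, 6.4, -2.3]
grip_width: 0.156
```

```bash
python3 -c "
from h import *
delta(T(D,(-19,64,44)),BY)"
```

```text
t 10.375 d [94.1  0.9 18.1] roll -0.01 pos [528.3 234.3  61.5] F [ 1.9  6.4 -2.3] w 13.3
```

Request:
move_arm([
  [[15,0,0,0,-1],[35,0,0,0,-1],[55,0,0,0,-1],[75,0,0,0,-1],[88,0,0,0,-1],[95,0,0,0,-1],[95,0,0,0,-1],[95,0,0,0,-1],[95,0,8,0,-1],[95,0,16,0,-1],[95,0,16,0,-1]],
])

```text
time_s: 11.75
eef_pos: [623.4, 229.0, 46.0]
ee_rot: [-0.004, 1.0, -0.029, 0.004]
force: [1.4, 5.2, -0.7]
grip_width: 0.154
```

```bash
python3 -c "
from h import *
delta(T(D,(-19,64,44)),BY)
c=cam('wrist','w3.png')"
```

```text
t 11.75 d [-1.   1.   1.9] roll -0.01 pos [623.4 229.   46. ] F [ 1.4  5.2 -0.7] w 13.0
```

View pics/w3.png

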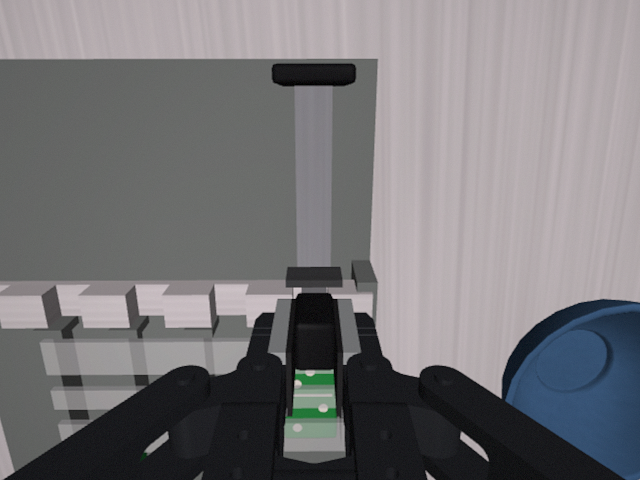

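The knob is seated at lane d4 and the bowl stays clear to the right. Same push as before.

Request:
move_arm([
  [[0,0,0,0,-0.2],[0,0,0,0,-0.2],[0,0,0,0,-0.2],[0,0,-25,0,-0.2],[0,0,-45,0,-0.5],[0,-50,-45,0,-1],[0,-100,-45,0,-1],[0,-120,-45,0,-1],[0,-120,-20,0,-1],[0,-120,15,0,-1],[0,-120,23,0,-1],[0,-120,23,0,-1]],
])

```text
time_s: 13.3
eef_pos: [630.8, 349.0, 24.6]
ee_rot: [-0.004, 1.0, -0.029, 0.004]
force: [0.8, -0.3, -0.0]
grip_width: 0.001
```

```bash
python3 -c "
from h import *
delta(T(D,(-49,65,22)),BY)"
```

```text
t 13.3 d [-0.5 91.2  1.8] roll -0.01 pos [630.8 349.   24.6] F [ 0.8 -0.3 -0. ] w 0.1
```

Request:
move_arm([
  [[0,12,0,0,-1],[0,20,0,0,-1],[0,28,0,0,-1],[0,36,0,0,-1],[0,44,0,0,-1],[0,52,0,0,-1],[0,60,0,0,-1],[0,68,0,0,-1],[0,76,0,0,-1],[0,84,0,0,-1],[0,91,0,0,-1],[0,93,0,0,-1]],
])

```text
time_s: 14.8
eef_pos: [625.6, 258.6, 24.9]
ee_rot: [-0.007, 1.0, -0.029, 0.005]
force: [1.9, 22.6, 5.4]
grip_width: 0.003
```

Request:
move_arm([
  [[0,1,0,0,-1],[0,2,0,0,-1],[0,2,0,0,-1]],
])

```text
time_s: 15.18
eef_pos: [625.2, 258.8, 25.0]
ee_rot: [-0.009, 1.0, -0.029, 0.005]
force: [1.8, 15.2, 3.0]
grip_width: -0.0
```

Request:
move_arm([
  [[0,-15,0,0,-1],[0,-35,0,0,-1],[0,-55,0,0,-1],[0,-75,0,0,-1],[0,-90,0,0,-1],[0,-90,-35,0,-0.5],[0,-90,-70,0,-0.2],[0,-40,-70,0,-0.2],[0,10,-70,0,-0.2],[-2,30,-70,0,-0.2],[-2,30,-70,0,-0.2]],
])

```text
time_s: 16.55
eef_pos: [620.7, 226.2, 94.3]
ee_rot: [-0.008, 0.999, -0.03, 0.005]
force: [1.7, 0.6, 0.4]
grip_width: 0.4
```

```bash
python3 -c "
from h import *
delta((623.2,229.2,45),BY)
c=cam('top'); cv2.imwrite('pics/t3.png',cv2.resize(c['color'][130:390,90:490],(800,520),interpolation=cv2.INTER_CUBIC))"
```

```text
t 16.55 d [ 1.8 -2.3 49.4] roll -0.03 pos [620.7 226.2  94.3] F [1.7 0.6 0.4] w 34.0
```

View pics/t3.png

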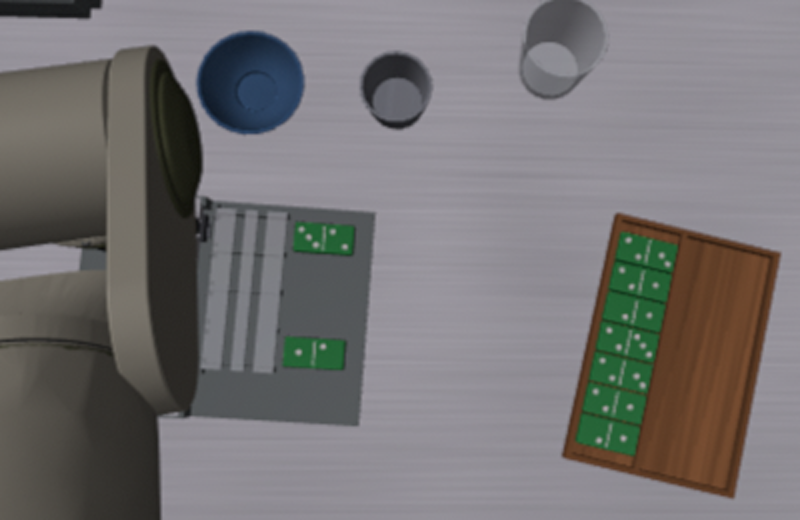

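Both dominoes are on the landing, at crop (315,352) and (323,238). Next, the selector goes home.

Request:
move_arm([
  [[1.8,-2.3,25,0,-0.1],[1.8,-2.3,49,0,-0.1],[1.8,-2.3,49,0,-0.1],[1.8,-2.3,49,0,-1],[1.8,-2.3,49,0,-1],[1.8,-2.3,49,0,-1],[1.8,-2.3,49,0,-1],[1.8,-2.3,49,0,-1],[1.8,-2.3,49,0,-1],[1.8,-2.3,41,0,-1],[1.8,-2.3,33,0,-1],[1.8,-2.3,33,0,-1]],
])

```text
time_s: 18.1
eef_pos: [623.0, 230.8, 61.9]
ee_rot: [-0.009, 1.0, -0.029, 0.005]
force: [1.4, 6.3, -2.0]
grip_width: 0.154
```

```bash
python3 -c "
from h import *
delta((495.6,236,61.5),BY)"
```

```text
t 18.1 d [-127.5    2.3   -1. ] roll -0.02 pos [623.  230.8  61.9] F [ 1.4  6.3 -2. ] w 13.1
```

Request:
move_arm([
  [[-15,0,0,0,-1],[-35,0,0,0,-1],[-55,0,-0.5,0,-1],[-75,0.5,-0.5,0,-1],[-95,0.5,-1,0,-1],[-115,1,-1,0,-1],[-124,1,-1,0,-1],[-127.7,1,-1,0,-1],[-127.7,1,-1,0,-1],[-127.7,1,8,0,-1],[-127.7,1,15,0,-1],[-127.7,1,15,0,-1]],
])

```text
time_s: 19.6
eef_pos: [496.3, 238.1, 46.5]
ee_rot: [-0.01, 1.0, -0.029, 0.006]
force: [1.0, 5.6, 5.8]
grip_width: 0.155
```

```bash
python3 -c "
from h import *
delta((495.6,236,45.5),BY)
c=cam('wrist','w4.png')"
```

```text
t 19.6 d [-0.6  2.1  1. ] roll -0.02 pos [496.3 238.1  46.5] F [1.  5.6 5.8] w 13.1
```

View pics/w4.png

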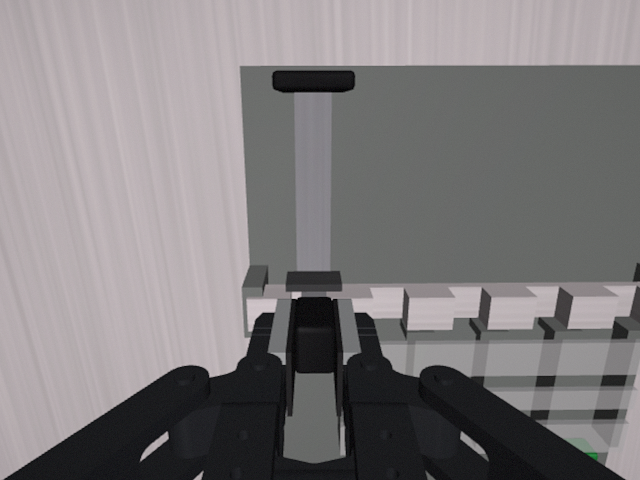

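Request:
move_arm([
  [[0,0,0,0,0],[0,0,0,0,0],[0,0,0,0,0],[0,0,-25,0,0],[0,0,-60,0,0],[0,50,-80,0,0],[0,60,-80,0,0]],
])

```text
time_s: 20.52
eef_pos: [492.2, 174.9, 126.5]
ee_rot: [-0.009, 0.999, -0.03, 0.007]
force: [0.1, 0.6, -0.5]
grip_width: 0.499
```

```bash
cat >> h.py <<'E'
def dominoes(c,box,z=16):
    x0,y0,x1,y1=box; hsv=cv2.cvtColor(c['color'],cv2.COLOR_BGR2HSV)
    m=cv2.inRange(hsv,(45,90,40),(85,255,255)); k=np.zeros_like(m); k[y0:y1,x0:x1]=m[y0:y1,x0:x1]
    k=cv2.morphologyEx(k,cv2.MORPH_CLOSE,np.ones((5,5)))
    out=[]
    for q in cv2.findContours(k,cv2.RETR_EXTERNAL,cv2.CHAIN_APPROX_NONE)[0]:
        if cv2.contourArea(q)<60: continue
        W=np.array([px2w(c,u,v,z)[:2] for u,v in q[:,0]],np.float32); r=cv2.minAreaRect(W)
        b=cv2.boxPoints(r); e=max((b[1]-b[0],b[2]-b[1]),key=np.linalg.norm); a=np.arctan2(e[1],e[0])
        print('dom',np.round(r[0],1),np.round(r[1],1),'long-axis deg',round(np.degrees(a)%180,1)); out.append((r[0],a))
    return out
E
python3 -c "
from h import *
c=cam('top','t4.png'); o=dominoes(c,(200,215,360,370))
for p,a in o: delta((*p,60),a+np.pi/2)
print(T(D,(89,-32,0)),T(D,(89,64,0)))"
```

```text
dom [519.7 124.9] [49.3 24.4] long-axis deg 86.9
dom [614.5 119.4] [49.3 25.2] long-axis deg 86.9
t 20.575 d [30.1 49.5 65. ] roll -0.07 pos [491.8 174.9 125.6] F [ 1.   0.1 -1.1] w 42.7
t 20.575 d [125.   49.2  66.2] roll -0.06 pos [491.8 174.9 125.6] F [ 1.   0.1 -1.1] w 42.7
[[520.28139682 125.7676898    0.        ]] [[616.12546695 120.29830035   0.        ]]
```

Request:
move_arm([
  [[15,25,20,0,0],[30,49.5,60,0,0],[30,49.5,65,0,0],[30,49.5,65,0,0]],
])

```text
time_s: 21.08
eef_pos: [519.3, 125.7, 59.8]
ee_rot: [-0.009, 0.999, -0.03, 0.006]
force: [-0.6, 0.7, 0.7]
grip_width: 0.499
```

```bash
python3 -c "
from h import *
c=cam('top'); o=dominoes(c,(200,215,360,370))
delta((520,125.3,15),BY)"
```

```text
dom [614.5 119.4] [49.3 25.2] long-axis deg 86.9
t 21.125 d [-0.2  1.4 45.5] roll -0.03 pos [519.6 125.8  60.5] F [ 0.3  0.1 -0.1] w 42.6
```

Request:
move_arm([
  [[0,0.8,25,0,0],[0,0.8,44.5,0,0],[0,0.8,44.5,0,0],[0,0.8,44.5,0,-1],[0,0.8,44.5,0,-1],[0,0.8,44.5,0,-1],[0,0.8,44.5,0,-1],[0,0.8,44.5,0,-1]],
])

```text
time_s: 22.12
eef_pos: [520.9, 126.2, 17.4]
ee_rot: [-0.01, 0.999, -0.03, 0.008]
force: [-0.9, 2.7, 6.7]
grip_width: 0.277
```

Request:
move_arm([
  [[0,0,-20,0,-1],[0,0,-45,0,-1],[0,0,-65,0,-1],[0,0,-65,0,-1]],
])

```text
time_s: 22.62
eef_pos: [520.7, 125.1, 84.0]
ee_rot: [-0.01, 0.999, -0.03, 0.01]
force: [-0.2, -0.6, -0.4]
grip_width: 0.282
```

```bash
python3 -c "
from h import *
delta(T(TR,(45,-28.5,80)),TX)
delta(T(TR,(-40,-28.5,80)),TX)"
```

```text
t 22.625 d [ 58.5 335.7  -1.7] roll 1.5 pos [520.7 125.1  84. ] F [-0.2 -0.6 -0.4] w 24.0
t 22.625 d [-25.5 322.3  -3. ] roll 1.5 pos [520.7 125.1  84. ] F [-0.2 -0.6 -0.4] w 24.0
```

Request:
move_arm([
  [[-2,20,-3,0.1,-1],[-5,55,-3,0.3,-1],[-8,95,-3,0.5,-1],[-11,135,-3,0.7,-1],[-14,175,-3,0.9,-1],[-17,215,-3,1.1,-1],[-20,255,-3,1.3,-1],[-23,290,-3,1.4,-1],[-25,315,-3,1.5,-1],[-25.5,322,-3,1.5,-1],[-25.5,322,-3,1.5,-1]],
])

```text
time_s: 24.0
eef_pos: [475.8, -194.4, 79.5]
ee_rot: [-0.011, 0.994, -0.108, 0.009]
force: [-0.4, 0.4, -0.7]
grip_width: 0.28
```

```bash
python3 - <<'E'
from h import *
delta(T(TR,(-40,-28.5,19)),TX)
c=cam('wrist'); im=c['color']
P=[(a,b,17) for a in(-105,105) for b in(-72,10,72)]+[(a,b,5) for a in(-100,100) for b in(-67,10)]
for u in w2px(c,T(TR,P)): cv2.circle(im,(int(u[0]),int(u[1])),4,(0,0,255),1)
cv2.imwrite('pics/w5.png',im)
E
```

```text
t 24.0 d [-0.5  2.1 60.5] roll 0.0 pos [ 475.8 -194.4   79.5] F [-0.4  0.4 -0.7] w 23.8
```

View pics/w5.png

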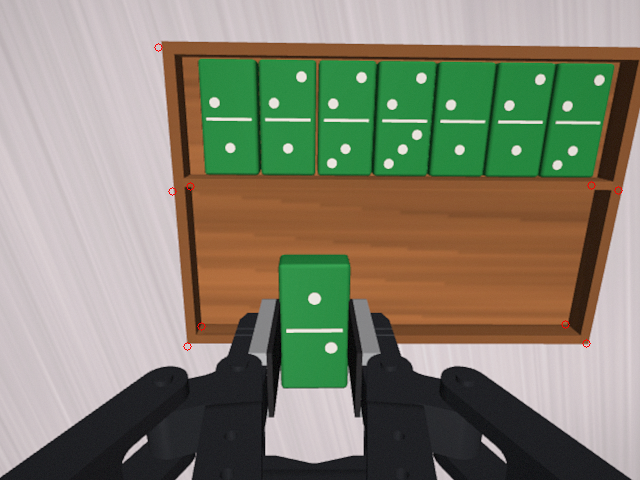

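The domino is held straight and the tray edges match the prediction to about 2 mm. I'll lower it into the bay.

Request:
move_arm([
  [[0,1,25,0,-1],[0,1,48,0,-1],[0,1,60,0,-1],[0,1,60.5,0,-1],[0,1,60.5,0,-1]],
])

```text
time_s: 24.68
eef_pos: [477.2, -193.7, 19.7]
ee_rot: [-0.011, 0.994, -0.108, 0.009]
force: [0.2, -0.2, -0.5]
grip_width: 0.277
```

Request:
move_arm([
  [[0,0,0,0,-0.2],[0,0,0,0,-0.1],[0,0,0,0,0],[0,0,-20,0,0],[0,0,-50,0,0],[0,0,-70,0,0],[0,0,-70,0,0]],
])

```text
time_s: 25.55
eef_pos: [476.3, -195.5, 90.7]
ee_rot: [-0.01, 0.994, -0.108, 0.01]
force: [-0.1, 0.2, -0.2]
grip_width: 0.502
```

```bash
python3 -c "
from h import *
delta((614.8,119.8,75),BY)"
```

```text
t 25.55 d [  67.3 -337.2   24.3] roll -1.52 pos [ 476.3 -195.5   90.7] F [-0.1  0.2 -0.2] w 42.6
```

Request:
move_arm([
  [[10,-50,0,-0.2,0],[20,-100,0,-0.5,0],[30,-150,0,-0.8,0],[40,-200,0,-1.1,0],[50,-240,0,-1.4,0],[55,-265,0,-1.52,0],[55,-265,0,-1.52,0]],
])

```text
time_s: 26.42
eef_pos: [586.5, 52.9, 96.1]
ee_rot: [-0.009, 1.0, -0.027, 0.01]
force: [0.1, -0.4, 0.3]
grip_width: 0.5
```

```bash
python3 -c "
from h import *
c=cam('top','t5.png'); o=dominoes(c,(200,215,360,370)); dominoes(c,(405,240,490,380),17)
for p,a in o: delta((*p,60),a+np.pi/2)"
```

```text
dom [ 477.5 -193.4] [51.3 24.1] long-axis deg 78.0
dom [ 529.7 -157.9] [ 39.5 182.5] long-axis deg 179.1
```

View pics/t5.png

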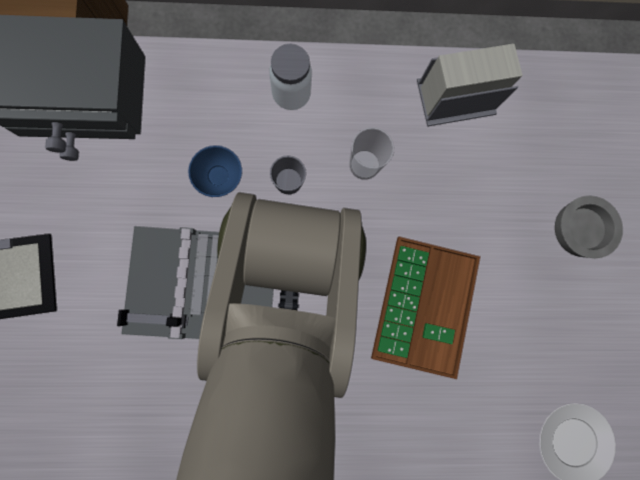

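The arm hides d4 here. d1 lies in the bay at (439,333), and the knob and tab are at home at (174,322) and (123,318). I'll find d4 with the wrist camera.

```bash
python3 -c "
from h import *
c=cam('wrist','w6.png'); o=dominoes(c,(0,0,640,480))
for p,a in o: delta((*p,60),BY)"
```

```text
dom [615.3 120.8] [49.7 25.3] long-axis deg 86.7
t 26.525 d [ 24.3 -70.5  38.3] roll -0.0 pos [586.2  51.2  96.5] F [-0.1  0.2  0.7] w 42.5
```

Request:
move_arm([
  [[10,-30,10,0,0],[24.3,-68,25,0,0],[24.3,-70.5,36,0,0],[24.3,-70.5,36,0,0]],
])

```text
time_s: 27.02
eef_pos: [614.4, 119.7, 61.1]
ee_rot: [-0.009, 1.0, -0.029, 0.009]
force: [0.1, -0.3, 0.6]
grip_width: 0.497
```

```bash
python3 -c "
from h import *
delta((615,120.3,17),BY)"
```

```text
t 27.025 d [-0.2  0.2 44.1] roll -0.01 pos [614.4 119.7  61.1] F [ 0.1 -0.3  0.6] w 42.3
```

Request:
move_arm([
  [[0,0.5,25,0,0],[0,0.5,44,0,0],[0,0.5,45,0,0],[0,0.5,45,0,-1],[0,0.5,45,0,-1],[0,0.5,45,0,-1],[0,0.5,45,0,-1],[0,0.5,45,0,-1]],
])

```text
time_s: 28.02
eef_pos: [615.7, 120.0, 17.0]
ee_rot: [-0.009, 0.999, -0.029, 0.01]
force: [-0.7, -0.3, 6.4]
grip_width: 0.283
```

Request:
move_arm([
  [[0,0,-20,0,-1],[0,0,-45,0,-1],[0,0,-65,0,-1],[0,0,-65,0,-1]],
])

```text
time_s: 28.52
eef_pos: [615.3, 118.9, 84.4]
ee_rot: [-0.009, 0.999, -0.029, 0.012]
force: [0.3, 0.5, -0.8]
grip_width: 0.275
```

```bash
python3 -c "
from h import *
delta(T(TR,(40,-28.5,80)),TX)"
```

```text
t 28.525 d [-42.  334.3  -2.8] roll 1.53 pos [615.3 118.9  84.4] F [ 0.3  0.5 -0.8] w 23.4
```

Request:
move_arm([
  [[-3,20,-3,0.1,-1],[-8,55,-3,0.3,-1],[-13,95,-3,0.5,-1],[-18,135,-3,0.7,-1],[-23,175,-3,0.9,-1],[-28,215,-3,1.1,-1],[-33,255,-3,1.3,-1],[-38,295,-3,1.4,-1],[-41,325,-3,1.53,-1],[-42,335,-3,1.53,-1],[-42,335,-3,1.53,-1]],
])

```text
time_s: 29.9
eef_pos: [553.6, -213.2, 79.9]
ee_rot: [-0.01, 0.994, -0.109, 0.01]
force: [0.1, -0.8, -0.9]
grip_width: 0.278
```

```bash
python3 -c "
from h import *
delta(T(TR,(40,-28.5,19)),TX)
c=cam('wrist','w7.png'); dominoes(c,(0,180,640,480))"
```

```text
t 29.9 d [-0.8  0.4 60.9] roll -0.01 pos [ 553.6 -213.2   79.9] F [ 0.1 -0.8 -0.9] w 23.6
dom [ 548.5 -243.9] [76.7 36. ] long-axis deg 77.6
dom [ 478.8 -193.2] [51.8 27.4] long-axis deg 77.7
```

View pics/w7.png

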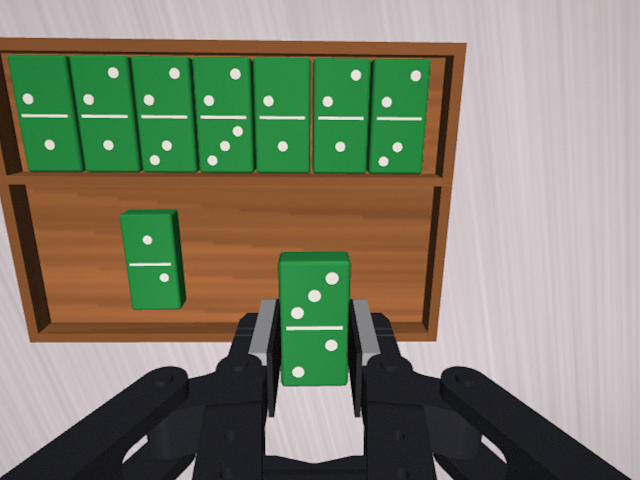

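d1 lies flat in the bay at (150,260), and d4 is held squarely at (314,320). Placing d4.

Request:
move_arm([
  [[-0.5,0.5,25,0,-1],[-0.5,0.5,48,0,-1],[-0.5,0.5,60,0,-1],[-0.5,0.5,60.8,0,-1],[-0.5,0.5,60.8,0,-1]],
])

```text
time_s: 30.58
eef_pos: [555.0, -211.6, 19.8]
ee_rot: [-0.01, 0.994, -0.108, 0.011]
force: [-0.3, 0.3, -0.6]
grip_width: 0.283
```

Request:
move_arm([
  [[0,0,0,0,-0.2],[0,0,0,0,-0.1],[0,0,0,0,0],[0,0,-20,0,0],[0,0,-60,0,0],[-40,0,-120,0,0],[-100,0,-150,0,0],[-150,0,-150,0,0],[-200,0,-150,0,0],[-200,0,-150,0,0]],
])

```text
time_s: 31.82
eef_pos: [354.1, -170.3, 166.0]
ee_rot: [-0.01, 0.994, -0.109, 0.011]
force: [0.3, 0.1, 0.7]
grip_width: 0.498
```

```bash
python3 - <<'E'
from h import *
c=cam('top'); print(sense()['eef_pos'].round(),sense()['force'].round(1)); im=c['color']
o=dominoes(c,(405,240,490,380),17)
p=np.array([q[0] for q in o])-TR[:2]; cs,sn=np.cos(TX),np.sin(TX); print((p@np.array([[cs,-sn],[sn,cs]])+[0,28.5]).round(1))
a=cv2.resize(im[130:390,90:490],(800,520),interpolation=cv2.INTER_CUBIC); cv2.imwrite('pics/t6.png',a)
E
```

```text
[ 356. -171.  166.] [ 1.  -1.5  0.4]
dom [ 477.5 -193.4] [51.3 24.1] long-axis deg 78.0
dom [ 555.1 -209.8] [51.1 24.6] long-axis deg 77.7
dom [ 529.7 -157.9] [ 39.5 182.5] long-axis deg 179.1
[[-39.    2. ]
 [ 40.4   2.7]
 [  4.4  48. ]]
```

View pics/t6.png

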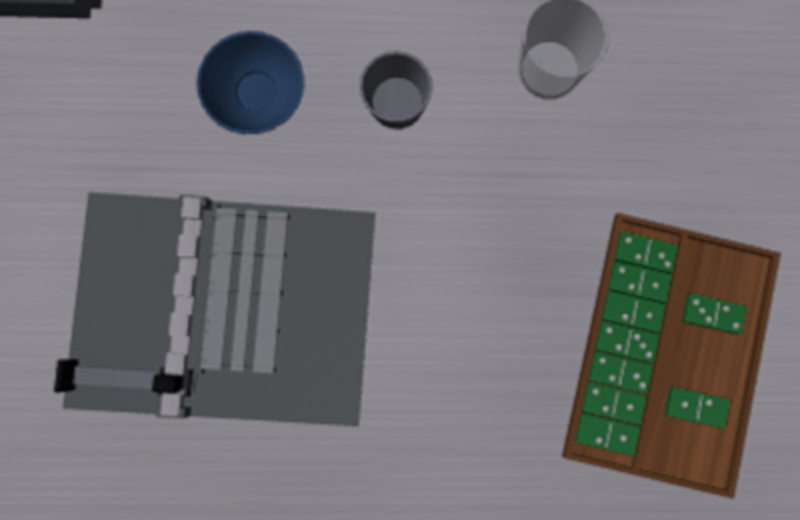

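Both dominoes lie in the bay, the lanes are empty, and the bystanders look unmoved. One numeric check of the knob and tab against the first picture, then I'll hand in.

```bash
python3 - <<'E'
from h import *
import pickle
a=pickle.load(open('top.pkl','rb')); c=cam('top')
def cen(im,b):
    x0,y0,x1,y1=b; g=cv2.cvtColor(im,cv2.COLOR_BGR2GRAY)[y0:y1,x0:x1]; w=np.clip(50.-g,0,None); Y,X=np.mgrid[y0:y1,x0:x1]; return ((w*X).sum()/w.sum()).round(2),((w*Y).sum()/w.sum()).round(2),w.sum()
for n,b in dict(knob=(163,314,184,330),tab=(114,308,132,330)).items(): print(n,cen(a['color'],b),cen(c['color'],b))
d=cv2.absdiff(cv2.cvtColor(a['color'],6),cv2.cvtColor(c['color'],6)); print('bystander diff max',d[125:200,185:395].max())
E
```

```text
knob (np.float64(174.08), np.float64(322.26), np.float64(4609.0)) (np.float64(174.23), np.float64(321.29), np.float64(4650.0))
tab (np.float64(122.53), np.float64(318.36), np.float64(5459.0)) (np.float64(122.64), np.float64(317.41), np.float64(5486.0))
bystander diff max 3
```

```bash
python3 -c "
from rig import ctrl
print(ctrl.finish_job())"
```

```text
the job is handed in; nothing more can be done
None
```

The dealing box is emptied and the job is handed in, at about 32 s on the robot's clock. No verdict was reported.

- **Run:** Only lanes d1 (y = -32) and d4 (y = +64) held dominoes. I seated the selector at each lane in turn and pressed the ejector to its stop. After that I parked the knob in the home notch and laid both dominoes in the empty bay.
- **Dominoes:** In the last top view they measure near (-39, 2) and (40, 3) mm in the bay's frame, apart from each other. In the last pictures they look flat. The lanes and landing are empty.
- **Selector and ejector:** The knob and tab sit about 1 pixel (roughly 1.5 mm) toward box +y from where they started. That is within the notch's play and the 4 mm limit. The picture shows no sign of the knob being raised or the ejector not having sprung back. I could not read the latch or ejector values directly.
- **Bystanders:** The cup, tumbler and bowl show no change in the picture from the start, and the arm stands clear of everything.
- **Disagreements:** The top camera's first fit was about 1 mm off at the knob and about 2 mm off at the tray when checked with the wrist camera. I corrected the dealer pose and left the tray as it was, since the bay had about 13 mm to spare. One top view could not find d4 because the arm hid it, and the wrist camera then found it. No check failed otherwise.

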